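# Hang the red ear defenders on the bench rail

## Robot

A 6-joint arm with a two-finger parallel gripper is mounted at the origin on the work surface. World frame = base frame: x ahead of the robot, y to its left, z up, the work surface at z = 0. Lengths are in mm, angles in degrees, forces in N, time in s.
With the tool pointing down it reaches from about 350 to 850 mm from the base axis. Payload 8.1 kg.
Tool frame: the origin (TCP) lies at the very end of the fingers, on their centre line; the grasp point (between the pads) lies 19 mm behind it; x points along the fingers, y is the direction in which the jaws open and shut, and the axes are right-handed (so a half turn about x gives the same grasp; the last joint's range is limited). The gripper opens to 85 mm and grips with 20 to 120 N. Pads are 22 mm wide; open, the fingers measure 114 mm over their backs; the gripper's body (76 mm by 85 mm) begins 54 mm behind the grasp point. The pads swing forward as they close: fully open they stand 13 mm farther back than shut.
Start: joints at [-76.341, 7.471, 85.268, -0, 87.261, -4.893], TCP at [190.923, -568.818, 194.292] pointing down, gripper open.
Joint ranges: [-169.43, 169.43], [-51.17, 129.36], [1.28, 143.12], [-76.62, 256.62], [0, 156.53], [-152.29, 152.29]. Speed limits (degrees/s): [136.94, 136.94, 159.86, 180, 180, 180].

## Interface

Orientations are given as [roll, pitch, yaw] about the fixed x, y, z axes, in that order (R = Rz(yaw) Ry(pitch) Rx(roll)).
In Python, from bench import sensors, snapshot, r gives the robot as it stands. The module is installed in compiled form; this text tells all that it offers.
- The arm moves only by the tool drive_tool, never from a script. Its argument "moves" is one flat list of numbers, 6 for each row, row after row: the shift along the tool's x, y, z in cm, then the turn, a rotation vector about the tool's x, y, z in degrees. In form: [tx, ty, tz, wx, wy, wz, tx, ty, tz, wx, wy, wz, ...]. A call has 1 to 20 rows; each row shifts and turns the commanded pose from where the row before left it, along the tool's axes as they then stand; what a row does not reach is not made up. A row lasts 1/12 s, in which the tool goes at most 41.7 mm and 7.16 degrees, less where a joint would pass 70% of its speed; a pose out of reach is approached as far as the arm can. A call with a gripper value outside its range is refused whole. "hand" is the finger opening in cm, from 0 to 8.54, set as the call begins (left out, the last holds). The fingers move at their own pace and stop on an object; "grip_force" is the grip in N (left out, the last holds). Time passes only in rows, so rows that do not move let the fingers close. It gives the time, the measured TCP pose, the force and the opening at its end, in the units of the state.
- sensors.sense(): the state, without advancing time (a new reading comes with each control period).
- snapshot(name): name is "scene" or "top"; returns a dict with "image" (480x640x3 uint8, red, green, blue), "z_map" (480x640 float32, mm along the optical axis (not along the pixel's ray), 0 where there is no reading), "camera_matrix" (3x3 intrinsics, pixels), "eye" and "orientation" of the camera in the world. Camera axes: x right, y down, z forward; pixel columns grow to the right and rows downward; lengths in mm; the calibration is good to about 2 mm. A picture is of the moment at which its call begins.
- r.hand_in(): hands the job in, once; it reports no verdict.
The state is a dict: "time": time; "joint_pos": joint angles; "qd": joint speeds; "joint_efforts": joint torques, N m; "tool_pos": TCP position; "tcp_rot": TCP orientation; "ft_force": force on the tool from outside, world axes, zero at the start; "wrist_torque": the same for the moment, N m; "finger_gap": finger opening in mm.
Only numpy, scipy, OpenCV 4.12 (cv2) and the standard library are available. Lean on these libraries where they do the work, as an engineer would, in place of code of your own. Each camera call takes 0.05 s, during which the arm holds its last target.

## Task

Tidy the garage bench: take the red ear defenders and hang them squarely over the middle part of the steel bar of the low timber-ended rail, headband resting on the bar and one cup hanging on each side of it, then let go so that they hang still. Leave the yellow ear defenders and the blue paint can where they stand.

Things in the scene. Friction and masses are not known exactly. Their poses are not given: they have to be found in the camera images.
- red_muffs: Red-cupped ear defenders (0.24 kg) standing on their cups like an arch, 164 high, 164 wide (mm). Origin: middle of the underside of the headband's crown, 146 above the feet; x cup to cup, y through the arch, z up; a half turn is the same. Crown: black block 50 (x) by 26 (y), z 0 to 18: grip across its 26, fingertips not below z 0. Cups 76 high, 58 wide in y, at x 43 to 82 either side; 86 free between.
- rail: Fixed rail: steel bar 16 mm thick between timber end blocks (32 mm along y, 85 in x, level with the bar's top). Origin: top of the bar at mid length, 170 mm above the bench; y along the bar, 220 mm of it free; z up; nothing below it. Hung right, the ear defenders' origin is on this one, their y along the bar, either way; to pass over it their origin must be over 146 mm above it.
- yellow_muffs: Second ear defenders, same shape, size and frame, with yellow cups: a bystander, to be left alone.
- paint_can: Blue-banded paint can, 66 mm in diameter, 125 mm high, origin at the centre of its underside: a bystander, to be left alone.
There are look-alikes about, which are no part of the job. Leave any purple look-alike of the red_muffs alone.

How it is judged:
By the outcome, as a careful person would: the job done as asked, in the order asked, and still so for the second after the job is handed in, with the robot touching nothing.
It also fails if it takes over 45 s, if anything falls off the work surface, if the arm or the gripper's body presses on something with over 40 N, if the wrist force passes 120 N, or if a joint passes its speed limit or range.

## Working session

There is one attempt and no reset: what is moved stays moved. The work goes in short steps, Python scripts to look and compute and a tool call to move; the robot and the scene stay as the last step left them, time stands still between calls to the robot, and variables do not carry over. Pictures are saved under pics/ and viewed, and the job is handed in when it is done.

Besides the shell and the picture viewer there is one more tool, called after "Request:" by a JSON object that holds its "method" and its "body". drive_tool: Moves the arm, as the interface text tells. Its arguments: {"type":"object","properties":{"moves":{"type":"array","items":{"type":"number"}},"hand":{"type":"number"},"grip_force":{"type":"number"}},"required":["moves"]}

```bash
mkdir -p pics; cat > h.py <<'E'
import numpy as np, cv2
from bench import sensors, snapshot, r
def snap(name,tag):
    s=snapshot(name); cv2.imwrite(f'pics/{tag}.png',s['image'][:,:,::-1]); np.savez(f'{tag}.npz',**s); return s
def cloud(s):
    K=s['camera_matrix']; z=s['z_map']; v,u=np.mgrid[:480,:640]
    from scipy.spatial.transform import Rotation as R
    o=np.array(s['orientation'])
    Rm=o if o.shape==(3,3) else R.from_euler('xyz',o,degrees=True).as_matrix()
    p=np.stack([(u-K[0,2])/K[0,0]*z,(v-K[1,2])/K[1,1]*z,z],-1)
    return p@Rm.T+np.array(s['eye'])
E
python3 - <<'E'
from h import *
for n in('scene','top'):
    s=snap(n,n+'0'); print(s['eye'],s['orientation'],s['camera_matrix'])
print(sensors.sense())
E
```

```text
[1139.13985977 -445.84017825 1161.64778636] [-147.22752065    0.33637189   58.34345267] [[601.20356263   0.         324.54530359]
 [  0.         601.20356263 238.57463872]
 [  0.           0.           1.        ]]
[ 510.45240177  -80.48909453 1223.16763224] [-175.85483636   -1.57199717  -89.10966339] [[465.15962902   0.         327.83867788]
 [  0.         465.15962902 240.07692426]
 [  0.           0.           1.        ]]
{'time': 0.1, 'joint_pos': array([-7.63405617e+01,  7.50962010e+00,  8.53219276e+01,  1.03429433e-03,
        8.72619103e+01, -4.89286354e+00]), 'qd': array([-0.05085823, -0.0818527 , -0.17983386,  0.05171997, -0.02933285,
        0.03205577]), 'joint_efforts': array([ 1.56037444e-03, -5.70949352e+01, -5.01942444e+01, -5.19777620e-05,
        8.11986218e-03,  1.63000561e-05]), 'tool_pos': array([ 190.80313484, -568.27927568,  193.37214386]), 'tcp_rot': array([-95.52615322,  89.90653633, 103.02609838]), 'ft_force': array([ 0.26194728,  0.65065219, -0.4418271 ]), 'wrist_torque': array([0.01598755, 0.03379778, 0.04387471]), 'finger_gap': 85.39852068087755}
```

View pics/scene0.png

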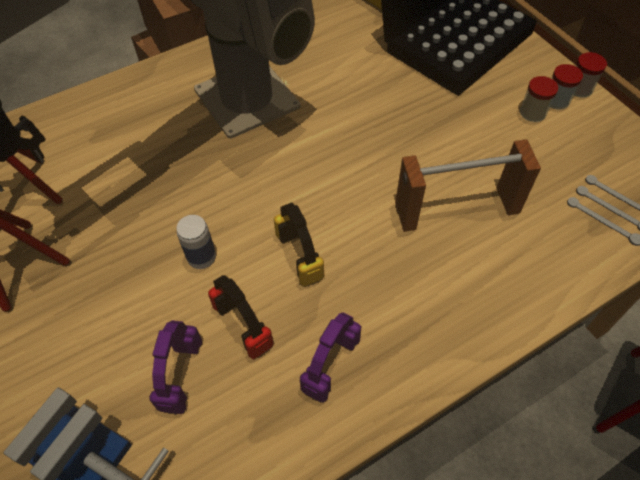

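View pics/top0.png

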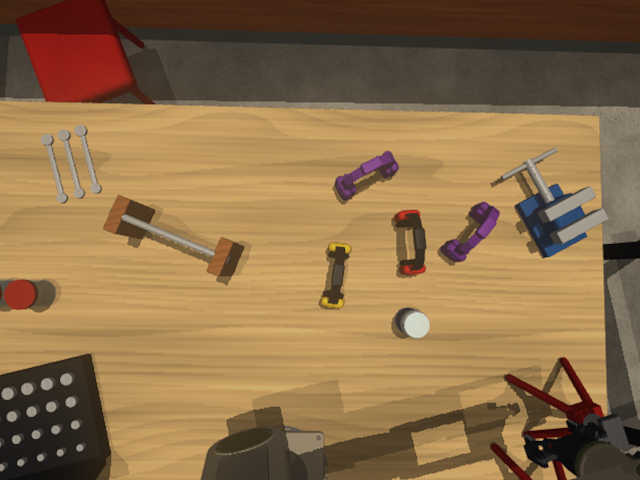

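The top view shows the red muffs at about (411,243), yellow at (337,275), the can at (413,323), the rail bar from (125,217) to (213,255), and two purple look-alikes at (367,175) and (470,232). Next I'll measure them.

```bash
cat > meas.py <<'E'
from h import *
def rect(P):
    (c,wh,a)=cv2.minAreaRect(P[:,:2].astype(np.float32)); b=cv2.boxPoints((c,wh,a)); return np.round(c,1),np.round(wh,1),np.round(a,1)
E
python3 - <<'E'
from meas import *
S={n:dict(np.load(n+'0.npz')) for n in('top','scene')}
box={'top':{'red':(390,430,200,285),'yel':(315,360,235,315),'rail':(95,250,190,285),'pA':(440,505,195,270),'pB':(330,405,145,205),'can':(390,435,300,345)},
'scene':{'red':(200,280,265,365),'yel':(268,332,195,290),'rail':(390,545,135,235),'can':(170,220,205,275)}}
for n,s in S.items():
    C=cloud(s)
    for k,(a,b,c,d) in box[n].items():
        P=C[c:d,a:b].reshape(-1,3); I=s['image'][c:d,a:b].reshape(-1,3).astype(int)
        ok=P[:,2]>8; 
        print(n,k,'zmax',np.percentile(P[ok,2],98),'all',rect(P[ok]))
        t=P[:,2]>150
        if k in('red','yel'): 
            print('   crown n',t.sum(),P[t].mean(0),rect(P[t]))
            # tops cups
            sat=I.max(1)-I.min(1); m=ok&(P[:,2]<110)&(I[:,0]>90)&(sat>80)
            print('   cups',P[m].min(0),P[m].max(0))
        if k=='rail':
            sat=I.max(1)-I.min(1); m=ok&(sat<25)&(P[:,2]>155)&(P[:,2]<185)
            print('   bar',m.sum(),np.median(P[m],0)); q=P[m]; mm=q.mean(0); u,sv,vt=np.linalg.svd(q-mm); e=(q-mm)@vt[0]; print('    dir',vt[0],'ends mid',mm+vt[0]*(e.max()+e.min())/2,e.max()-e.min())
            m=ok&(sat>=30)&(P[:,2]>155); print('   blocks',rect(P[m]),np.median(P[m],0))
            q=P[m];pr=(q-mm)@vt[0]
            for sg in(1,-1): print('     blk',rect(q[pr*sg>0]))
        if k=='can':
            m=P[:,2]>110; print('   can',P[m].mean(0), rect(P[m]))
E
```

```text
top red zmax 167.6130188618239 all (array([ 545.3, -259.5]), array([163. , 326.3]), np.float64(37.5))
   crown n 303 [ 589.52246183 -308.97812885  200.86646395] (array([ 543. , -215.2]), array([ 60.5, 270.5]), np.float64(26.2))
   cups [ 513.59454409 -379.00051083    8.12584144] [ 698.97980277 -284.92325663   86.61217249]
top yel zmax 168.06496789117602 all (array([ 522.2, -126. ]), array([ 88.8, 190.9]), np.float64(85.2))
   crown n 298 [ 508.13015995 -128.78819938  205.30308693] (array([ 515.1, -125. ]), array([64.7, 61.8]), np.float64(52.3))
   cups [ 426.44009651 -178.33711162    8.16025997] [613.57153925 -89.08257626  98.22469071]
top rail zmax 1223.1676322369406 all (array([614.6, 207.4]), array([241.6, 562.5]), np.float64(3.3))
   bar 242 [590.80394243 249.77895777 168.68870231]
    dir [-0.36091872 -0.93256578 -0.00766489] ends mid [585.12730501 235.37192287 168.22120388] 253.8525861223087
   blocks (array([556.8, 162.7]), array([487.4,  86.9]), np.float64(69.1)) [581.19415835 208.9111288  170.21117456]
     blk (array([529. ,  91.8]), array([336.1,  84.7]), np.float64(69.7))
[... 1208 characters left out ...]
4]), array([271.2, 997.8]), np.float64(29.4))
   bar 324 [602.4846111  265.35676095 164.68962269]
    dir [-0.36255925 -0.93195372 -0.00361302] ends mid [589.93415956 233.70937651 164.47984886] 258.0039000190313
   blocks (array([776.7, -77.3]), array([270.4, 997.8]), np.float64(29.4)) [591.76846445 197.94674426 168.01722942]
     blk (array([ 806.6, -136.9]), array([151.3, 895.1]), np.float64(37.5))
     blk (array([620.5, 321.9]), array([133.2,  90.8]), np.float64(68.1))
scene can zmax 128.07390101249962 all (array([ 747.5, -396.3]), array([ 66.2, 786.7]), np.float64(78.0))
   can [ 419.37743706 -325.59994975  151.00004735] (array([ 752.8, -365.8]), array([ 64.3, 786.5]), np.float64(83.0))
```

```bash
cat > meas.py <<'E'
from h import *
from scipy import ndimage
def band(s,bx,lo,hi,dark=None):
    C=cloud(s); a,b,c,d=bx
    m=(s['z_map']>0)&(C[...,2]>lo)&(C[...,2]<hi)
    z=np.zeros_like(m); z[c:d,a:b]=1; m&=z
    return C,m
def big(m):
    l,n=ndimage.label(m); 
    return l==1+np.argmax(ndimage.sum(m,l,range(1,n+1)))
def rect(P):
    (c,wh,a)=cv2.minAreaRect(P[:,:2].astype(np.float32)); return np.round(c,1),np.round(wh,1),round(a,1)
E
python3 - <<'E'
from meas import *
S={n:dict(np.load(n+'0.npz')) for n in('top','scene')}
box={'top':{'red':(390,430,200,285),'yel':(315,360,235,315),'pA':(440,505,195,270),'pB':(330,405,145,205),'can':(390,435,300,345),'rail':(95,250,190,285)},
'scene':{'red':(200,280,265,365),'yel':(268,332,195,290),'rail':(390,545,135,235),'can':(170,220,205,275)}}
for n,s in S.items():
    I=s['image'].astype(int); sat=I.max(2)-I.min(2)
    for k,bx in box[n].items():
        if k=='rail':
            C,m=band(s,bx,155,180)
            bar=big(m&(sat<30)); q=C[bar]; q=q[np.abs(q[:,2]-np.median(q[:,2]))<8]
            mm=q.mean(0);vt=np.linalg.svd(q-mm)[2];e=(q-mm)@vt[0]
            print(n,'bar',len(q),mm,vt[0],'mid',mm+vt[0]*(e.max()+e.min())/2,np.ptp(e),'w',np.ptp((q-mm)@vt[1]))
            w=m&(sat>=40)&(C[...,2]>163); l,N=ndimage.label(w)
            for i in range(1,N+1):
                if (l==i).sum()>60: print('   blk',(l==i).sum(),rect(C[l==i]),np.median(C[l==i],0))
        elif k=='can':
            C,m=band(s,bx,115,135); m=big(m); print(n,k,rect(C[m]),np.median(C[m],0))
        else:
            C,m=band(s,bx,157,172); m=big(m); print(n,k,'crown',m.sum(),rect(C[m]),np.median(C[m],0))
            C,m=band(s,bx,60,172); m=big(m); P=C[m]; mm=P.mean(0); print('    upper',rect(P))
            hue=(I[...,0]-I[...,2]>60)
            C,m=band(s,bx,55,95); m&=hue; l,N=ndimage.label(m)
            for i in range(1,N+1):
                if (l==i).sum()>25: print('   cup',(l==i).sum(),rect(C[l==i]),np.median(C[l==i],0),C[l==i].mean(0))
E
```

```text
top red crown 245 (array([ 593.6, -318.6]), array([49.3, 26.9]), 6.2) [ 593.58264841 -317.59342149  164.50669096]
    upper (array([ 593.4, -318.2]), array([162.1,  58.8]), 6.6)
   cup 136 (array([ 663.6, -310.3]), array([22.7, 56.6]), 13.9) [ 663.56072732 -300.22874772   73.90945834] [ 662.71235426 -303.94851497   72.64818234]
   cup 164 (array([ 523.7, -325.9]), array([24.9, 58.7]), 0.8) [ 523.2809791  -316.44435554   73.33421134] [ 523.40532321 -320.44986148   72.58194438]
top yel crown 249 (array([ 508.3, -131. ]), array([26.1, 50. ]), 83.2) [ 508.4523882  -130.56797182  164.06444414]
    upper (array([ 508.7, -131. ]), array([ 57.2, 162. ]), 82.8)
   cup 150 (array([ 577.4, -139.3]), array([56.3, 23.9]), 83.2) [ 579.41416739 -136.09206009   74.15220451] [ 577.90932123 -138.34974806   73.69224921]
   cup 164 (array([ 439.6, -123. ]), array([55.9, 25.8]), 80.9) [ 437.84500629 -118.13545867   73.92819176] [ 439.42525123 -121.27686806   72.85681781]
top pA crown 245 (array([ 623. , -473.3]), array([26.5, 49.7]), 51.9) [ 622.26099881 -471.93624761  164.27634054]
    upper (array([ 62
[... 1466 characters left out ...]
  71.89845374] [ 441.45591814 -142.56327234   71.07498238]
   cup 288 (array([ 576.9, -141.3]), array([56.9, 26.7]), 83.3) [ 582.14346078 -143.81033111   70.85587847] [ 580.96176207 -143.03961821   69.24663221]
scene bar 559 [597.07574923 255.94761525 165.99721302] [-0.35867879 -0.9334522   0.00406418] mid [595.48985438 251.82036521 166.01518274] 218.5706339230474 w 24.455642135991944
   blk 453 (array([637.9, 368.7]), array([33.7, 86.5]), 68.9) [640.08196745 367.63540391 168.53787995]
   blk 485 (array([546.4, 135.3]), array([34.9, 88.1]), 69.3) [547.38600714 133.15989529 168.50289457]
scene can (array([ 393.7, -320.6]), array([59.2, 62.5]), 56.2) [ 396.61838898 -322.05284891  123.72368676]
```

Red is at about (594,-319) with its cup axis at 6.5°. The bar's middle is at about (591.5,253) with the bar along 68.7°. The two views agree to about 2 mm. Next I'll work out the moves.

```bash
cat > plan.py <<'E'
from h import *
from scipy.spatial.transform import Rotation as R
def down(yaw): # tool x down, tool y at angle yaw
    a=np.radians(yaw); x=np.array([0,0,-1.]); y=np.array([np.cos(a),np.sin(a),0]); return R.from_matrix(np.c_[x,y,np.cross(x,y)])
def cur():
    s=sensors.sense(); return np.array(s['tool_pos']),R.from_euler('xyz',s['tcp_rot'],degrees=True),s
def delta(p,Rt,p0=None,R0=None):
    if p0 is None: p0,R0,s=cur()
    print('shift cm',np.round(R0.inv().apply(np.array(p)-p0)/10,2),'rotvec',np.round((R0.inv()*Rt).as_rotvec(degrees=True),2))
E
python3 - <<'E'
from plan import *
p,Rc,s=cur(); M=Rc.as_matrix(); print(p,np.round(M,4)); yaw=np.degrees(np.arctan2(M[1,1],M[0,1])); print('yaw',yaw)
for y in(96.5,-83.5): print(y); delta([594,-319,148],down(y))
E
```

```text
[ 190.80313484 -568.27927568  193.37214386] [[-4.000e-04  3.182e-01 -9.480e-01]
 [ 1.600e-03 -9.480e-01 -3.182e-01]
 [-1.000e+00 -1.600e-03 -2.000e-04]]
yaw -71.44774109563514
96.5
shift cm [  4.56 -10.8  -46.16] rotvec [-1.6795e+02 -1.4000e-01  0.0000e+00]
-83.5
shift cm [  4.56 -10.8  -46.16] rotvec [12.05  0.    0.09]
```

Request:
{"method": "drive_tool", "body": {"moves": [-3,0,0,0,0,0,-3,0,0,0,0,0,-3,0,0,0,0,0,-3,0,0,0,0,0,-3,0,0,0,0,0,0,-0.72,-3.08,0,0,0,0,-0.72,-3.08,0,0,0,0,-0.72,-3.08,0,0,0,0,-0.72,-3.08,0,0,0,0,-0.72,-3.08,0,0,0,0,-0.72,-3.08,0,0,0,0,-0.72,-3.08,0,0,0,0,-0.72,-3.08,0,0,0,0,-0.72,-3.08,0,0,0,0,-0.72,-3.08,0,0,0,0,-0.72,-3.08,0,0,0,0,-0.72,-3.08,0,0,0,0,-0.72,-3.08,0,0,0,0,-0.72,-3.08,0,0,0,0,-0.72,-3.08,0,0,0], "hand": 8.5, "grip_force": 60}}

```text
time: 1.77
tool_pos: [595.6, -318.3, 343.6]
tcp_rot: [-51.3, 89.9, 147.3]
ft_force: [0.7, -0.4, -0.3]
finger_gap: 85.0
```

Request:
{"method": "drive_tool", "body": {"moves": [0,0,0,6,0,0,0,0,0,6,0,0,0,0,0,0,0,0,0,0,0,0,0,0]}}

```text
time: 2.1
tool_pos: [594.5, -319.3, 343.6]
tcp_rot: [-36.3, 89.9, 150.4]
ft_force: [0.5, -0.7, 0.3]
finger_gap: 85.1
```

```bash
python3 - <<'E'
from plan import *
p,Rc,s=cur(); print(p,s['joint_pos'],s['ft_force']); delta([594,-319,148],down(-83.5))
E
```

```text
[ 594.45885874 -319.31269813  343.63813823] [-3.25920057e+01  1.93166240e+01  5.61736062e+01 -3.32423371e-03
  1.04571085e+02  5.06641974e+01] [ 0.49027712 -0.74470304  0.33190449]
shift cm [19.56 -0.02  0.03] rotvec [0.24 0.05 0.04]
```

Request:
{"method": "drive_tool", "body": {"moves": [2,0,0,0,0,0,2,0,0,0,0,0,2,0,0,0,0,0,2,0,0,0,0,0,2,0,0,0,0,0,2,0,0,0,0,0,2,0,0,0,0,0,2,0,0,0,0,0,1,0,0,0,0,0,1,0,0,0,0,0,0,0,0,0,0,0,0,0,0,0,0,0]}}

```text
time: 3.1
tool_pos: [594.4, -319.6, 164.6]
tcp_rot: [-50.5, 90.0, 136.1]
ft_force: [0.1, 0.8, 0.5]
finger_gap: 85.6
```

```bash
python3 - <<'E'
from plan import *
p,Rc,s=cur(); print(p,s['ft_force']); delta([594,-319,148],down(-83.5))
snap('scene','scene1')
im=cv2.imread('pics/scene1.png')[180:420,120:400]; cv2.imwrite('pics/s1c.png',cv2.resize(im,None,fx=2.4,fy=2.4))
E
```

```text
[ 594.41108975 -319.61889087  164.56906636] [0.11719579 0.7683962  0.51273049]
shift cm [ 1.66 -0.07  0.03] rotvec [0.09 0.01 0.01]
```

View pics/s1c.png

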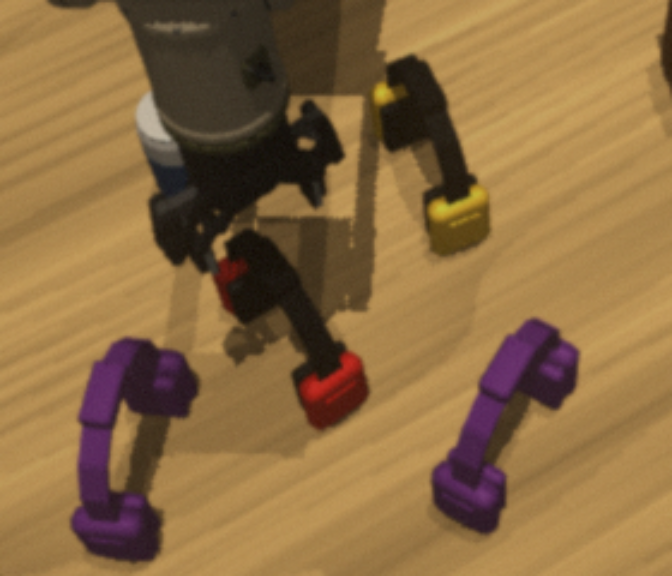

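```bash
python3 - <<'E'
from plan import *
s=dict(np.load('scene1.npz')); Rm=R.from_euler('xyz',s['orientation'],degrees=True).as_matrix()
im=cv2.imread('pics/scene1.png')
im=im[180:420,120:400]; im=cv2.resize(im,None,fx=2.4,fy=2.4)
def pj(P):
    c=(np.array(P)-s['eye'])@Rm; K=s['camera_matrix']; return K[0,0]*c[0]/c[2]+K[0,2],K[1,1]*c[1]/c[2]+K[1,2]
for P,col in [((594,-319,164),(0,255,0)),((594,-319,177),(255,0,0)),((599,-361,177),(255,255,0)),((589,-277,177),(255,255,0))]:
    u,v=pj(P); q=(int((u-120)*2.4),int((v-180)*2.4)); print(P,u,v,q); cv2.circle(im,q,4,col,-1)
cv2.imwrite('pics/s1d.png',im)
E
```

```text
(594, -319, 164) 232.63793117018804 288.96137558643284 (270, 261)
(594, -319, 177) 231.69663655363027 285.66404330434824 (268, 253)
(599, -361, 177) 212.43753381043635 298.3873742525328 (221, 284)
(589, -277, 177) 250.4760944087784 273.2575848880561 (313, 223)
```

View pics/s1d.png

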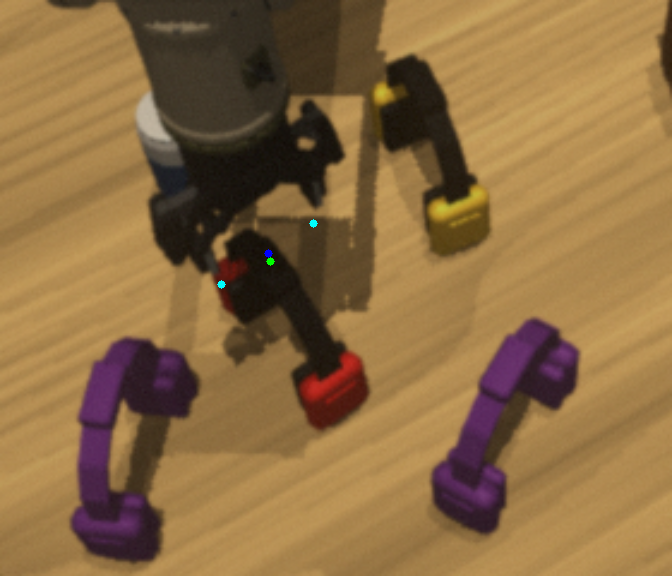

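The fingers straddle the crown at crop (270,261), as projected. I'll descend the rest of the way and close.

Request:
{"method": "drive_tool", "body": {"moves": [0.8,0,0,0,0,0,0.8,0,0,0,0,0,0,0,0,0,0,0,0,0,0,0,0,0]}}

```text
time: 3.48
tool_pos: [594.1, -319.1, 147.4]
tcp_rot: [-38.3, 89.9, 148.2]
ft_force: [-0.5, 0.2, 0.1]
finger_gap: 84.9
```

Request:
{"method": "drive_tool", "body": {"moves": [0,0,0,0,0,0,0,0,0,0,0,0,0,0,0,0,0,0,0,0,0,0,0,0,0,0,0,0,0,0,0,0,0,0,0,0,0,0,0,0,0,0,0,0,0,0,0,0,0,0,0,0,0,0,0,0,0,0,0,0], "hand": 1.5, "grip_force": 60}}

```text
time: 4.32
tool_pos: [594.5, -319.4, 148.3]
tcp_rot: [-50.9, 90.0, 135.7]
ft_force: [-0.4, -0.1, 0.7]
finger_gap: 15.1
```

The fingers reached the commanded 15 mm, so they may hold nothing. I'll look.

```bash
python3 - <<'E'
from plan import *
a=snap('scene','scene2'); b=snap('top','top2')
i1=cv2.resize(a['image'][220:380,140:300,::-1],None,fx=2.5,fy=2.5)
i2=cv2.resize(b['image'][180:340,340:500,::-1],None,fx=2.5,fy=2.5)
cv2.imwrite('pics/c2.png',np.hstack([i1,i2]))
E
```

```text
(no output)
```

View pics/c2.png

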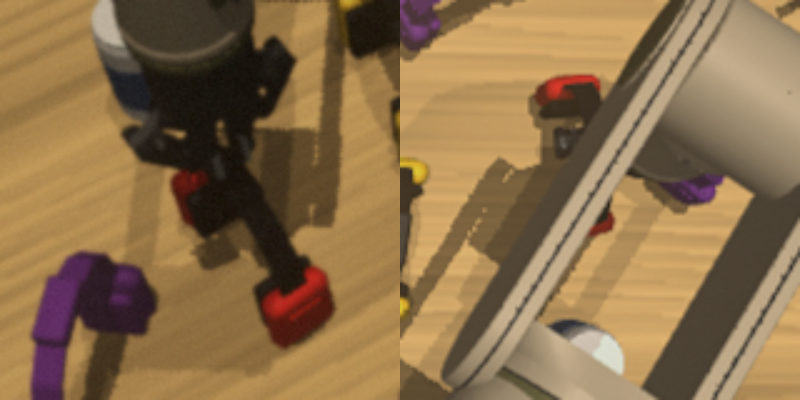

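```bash
python3 - <<'E'
from meas import *
for n,bx in(('scene2',(195,270,260,360)),('top2',(395,425,205,245))):
    s=dict(np.load(n+'.npz')); C,m=band(s,bx,20,400)
    P=C[m]; 
    print(n); 
    # print column along rows
    a,b,c,d=bx
    st=4 if n[0]=='s' else 3
    for v in range(c,d,st):
        print(v,' '.join('%4d'%C[v,u,2] if s['z_map'][v,u]>0 else '   .' for u in range(a,b,st)))
im=cv2.imread('pics/scene2.png'); cv2.imwrite('pics/c2b.png',cv2.resize(im[240:340,180:290],None,fx=7,fy=6,interpolation=cv2.INTER_CUBIC)*2)
E
```

```text
scene2
260   44   39  320  326  329  332  334  330  325  320  285  238  243  247   -2   -2    0   -3    0
264   22  294  297  304  320  320  323  319  319  262  269  262  238  237   -5   -3    1   -1    3
268    2  287  296  297  292  282  287  281  261  230  255  239    2   -1    0   -1   -2    0   -4
272  286  284  282   -1    1  271  269  262   -3  219  232  231   -3    4    1    0    0   -5   -5
276  278  276  275  241  241  235  253  257   -3  191  217  208    0    1   -2   -5   -2   -5    0
280  280  279  271  264  244  236  231  235  220  161    .  199    2   -4    1   -3    0   -3    0
284    0  268  262  252  247  238  208  214  210  160  163   -1    2   -1   -2   -4    0    3   -2
288    0   -2   -1   -2   69   77   71  203  198  162  162  164   -1   -1    0   -2    0    1   -2
292    1   -3    1    3   74   73   71   65  158  165  163  161    0   -4   -4   -1    1   -2    0
296    0    0    0    3   65   70   70   70   69  163  166  163  163    0   -1   -2   -2   -1    1
300   -6    0    0   -5   53   69   66   56   51  158  160  159  150    1    3   -4    0   -2    2
304 
[... 1442 characters left out ...]
08    0   -3    0   -3    2   -2    5    7    5   -2
211    2    1   66   70   71   72   73   76    4    0
214    1   72   78   78  107  118  119  115   72    3
217   41   67   75   74   73  131  128  131    1    0
220   29   57   69   66   71  137  142  141  140  521
223   -1   60   73   72   69   73  142  144  509  538
226   11   44   54   49   38   29  147  144  527  555
229    0    0    1    2    1   -3  153  517  547  573
232    0    1  279  284  273  258  292  536  564  588
235    0   -1  272  280  285  291  526  552  580  602
238    0    0    1  284  286  516  545  572  594  607
241    3    4    1  282  279  533  560  587  606  604
244   -3   -3    0    3  524  551  579  601  608  607
```

View pics/c2b.png

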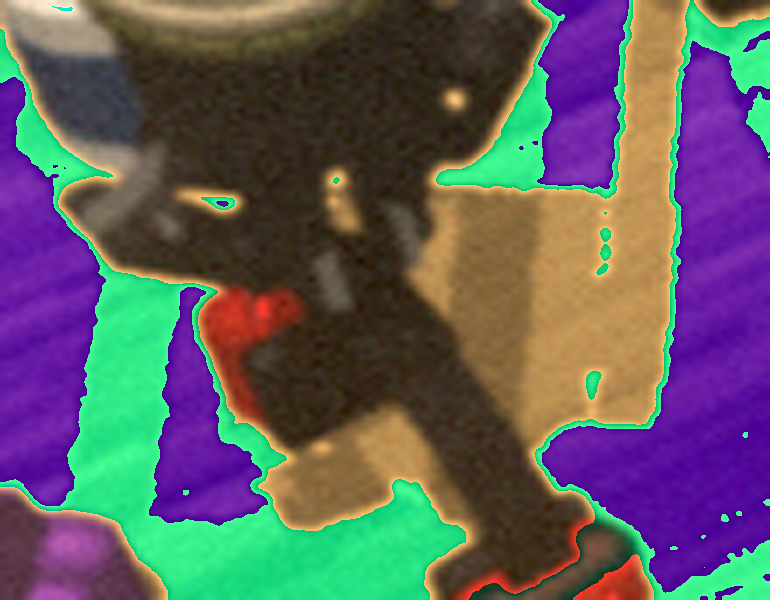

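The pads look like they end above the crown, with lowest readings around z 195 although the TCP reads 148. I'll measure the fingertips directly.

```bash
python3 - <<'E'
from meas import *
s=dict(np.load('scene2.npz')); C=cloud(s)
np.set_printoptions(suppress=True,precision=0,linewidth=200)
for v in range(270,294,1):
    print(v,' '.join('(%d,%d,%d)'%tuple(C[v,u]) if s['z_map'][v,u]>0 and C[v,u,2]>20 else '.' for u in range(218,246,3)))
# whole gripper lowest: points between x 540..640
E
```

```text
270 (608,-337,273) (615,-334,282) (611,-328,270) . (588,-312,221) (594,-309,227) (606,-306,241) (604,-301,235) . .
271 (608,-338,271) (615,-334,277) (611,-328,267) . (584,-312,211) (598,-310,230) (605,-307,237) (604,-301,230) . .
272 (606,-338,264) (611,-334,269) (612,-329,265) . (583,-312,206) (593,-309,219) (603,-306,231) (606,-302,231) . .
273 (601,-337,253) (612,-335,267) (613,-330,264) . (584,-313,205) (598,-311,224) (604,-307,230) (604,-302,225) . .
274 (604,-338,255) (613,-335,266) (612,-330,260) . (581,-313,196) (596,-311,217) (604,-308,227) (599,-301,213) . .
275 (604,-339,252) (613,-336,262) (611,-330,255) . . (595,-311,213) (603,-308,221) (598,-301,208) . .
276 (596,-338,236) (613,-336,260) (611,-331,251) . . (594,-311,207) (603,-308,218) (600,-302,208) . .
277 (597,-339,235) (613,-337,257) (612,-332,250) (553,-313,142) . (591,-311,199) (603,-309,214) (600,-303,205) . .
278 (601,-340,238) (614,-337,255) (605,-331,235) (556,-314,144) (569,-312,162) (591,-312,195) (602,-309,211) (602,-304,204) . .
279 (604,-341,240) (614,-338,252) (608,-332,236) (559,-316,147) (573,-313,165)
[... 1100 characters left out ...]
2,-317,163) (593,-312,161) (598,-307,164) . .
289 (529,-333,74) (531,-327,72) (602,-336,195) (607,-332,199) (605,-326,190) (593,-318,161) (597,-313,163) (597,-308,159) . .
290 (533,-334,77) (535,-329,75) (603,-337,193) (606,-332,192) (594,-324,166) (596,-319,164) (600,-314,165) (601,-309,162) . .
291 (532,-334,72) (534,-329,71) (585,-333,156) (605,-332,187) (595,-325,164) (597,-320,162) (599,-315,161) (603,-310,162) . .
292 (536,-336,75) (534,-330,66) (581,-333,145) (591,-330,158) (596,-325,162) (600,-321,165) (604,-316,166) (604,-311,161) (609,-307,164) .
293 (536,-336,72) (541,-332,74) (542,-326,71) (594,-331,161) (599,-327,164) (602,-322,164) (602,-316,159) (607,-312,163) (609,-307,161) .
```

The scene view puts both fingertips at z≈187, centred on y≈-319 with a 15 mm gap. They are in line with the crown but about 38 mm higher than the reported TCP. The 15 mm closure on nothing agrees with that, so the TCP reading can't be trusted along the tool axis. I'll open, go 36 mm lower, and close again.

Request:
{"method": "drive_tool", "body": {"moves": [0,0,0,0,0,0,0,0,0,0,0,0,0,0,0,0,0,0,0,0,0,0,0,0,0,0,0,0,0,0,0,0,0,0,0,0,0,0,0,0,0,0,0,0,0,0,0,0,0,0,0,0,0,0], "hand": 8.5}}

```text
time: 5.17
tool_pos: [594.6, -319.4, 148.3]
tcp_rot: [-173.9, 90.0, 12.6]
ft_force: [0.6, -0.1, -0.4]
finger_gap: 84.8
```

Request:
{"method": "drive_tool", "body": {"moves": [0.6,0,0,0,0,0,0.6,0,0,0,0,0,0.6,0,0,0,0,0,0.6,0,0,0,0,0,0.6,0,0,0,0,0,0,0,0,0,0,0,0,0,0,0,0,0]}}

```text
time: 5.75
tool_pos: [594.1, -319.2, 117.3]
tcp_rot: [-38.8, 89.9, 147.8]
ft_force: [0.2, 0.2, 0.5]
finger_gap: 84.7
```

```bash
python3 - <<'E'
from meas import *
print(sensors.sense()['tool_pos'],sensors.sense()['ft_force'])
s=snap('scene','scene3'); C=cloud(s)
im=cv2.imread('pics/scene3.png'); cv2.imwrite('pics/c3.png',cv2.resize(im[230:340,160:300],None,fx=5,fy=5,interpolation=cv2.INTER_CUBIC))
m=(s['z_map']>0)&(C[...,0]>555)&(C[...,0]<640)&(C[...,1]>-400)&(C[...,1]<-240)&(C[...,2]>120)&(C[...,2]<260)
for lo,hi in((-400,-345),(-292,-240)):
    q=C[m&(C[...,1]>lo)&(C[...,1]<hi)]; q=q[np.argsort(q[:,2])]; print(np.round(q[:12]))
E
```

```text
[ 594.06342088 -319.15623748  117.34196145] [0.23245275 0.23577631 0.51915815]
[[ 604. -368.  171.]
 [ 611. -366.  171.]
 [ 610. -364.  172.]
 [ 608. -367.  173.]
 [ 609. -363.  173.]
 [ 610. -362.  174.]
 [ 610. -366.  174.]
 [ 609. -361.  175.]
 [ 593. -376.  176.]
 [ 608. -372.  177.]
 [ 597. -375.  177.]
 [ 606. -367.  177.]]
[[ 582. -278.  168.]
 [ 593. -277.  169.]
 [ 580. -278.  169.]
 [ 596. -276.  170.]
 [ 599. -276.  170.]
 [ 589. -277.  170.]
 [ 587. -277.  171.]
 [ 599. -274.  171.]
 [ 598. -273.  172.]
 [ 599. -275.  172.]
 [ 593. -277.  172.]
 [ 580. -278.  173.]]
```

View pics/c3.png

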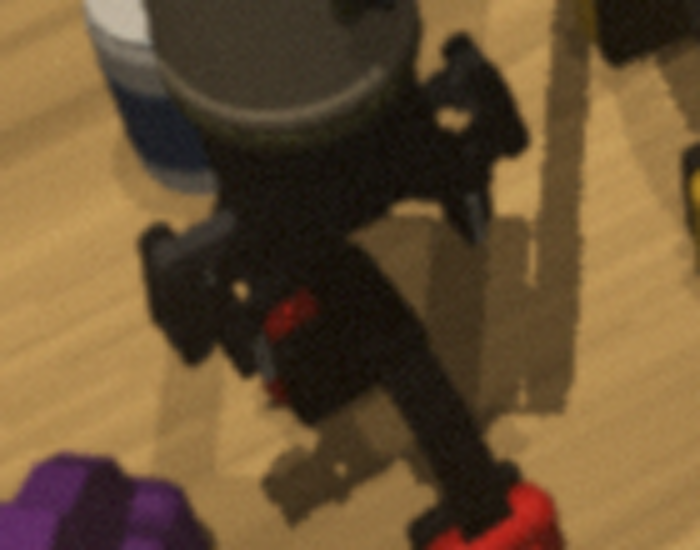

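At this pose the open tips are at z≈169 (about 156 when shut), which confirms a steady offset of about 39 mm. I'll go 7 mm lower and close.

Request:
{"method": "drive_tool", "body": {"moves": [0.35,0,0,0,0,0,0.35,0,0,0,0,0,0,0,0,0,0,0,0,0,0,0,0,0]}}

```text
time: 6.13
tool_pos: [594.4, -319.3, 110.9]
tcp_rot: [-45.3, 90.0, 141.2]
ft_force: [-0.0, -1.7, 0.2]
finger_gap: 85.1
```

Request:
{"method": "drive_tool", "body": {"moves": [0,0,0,0,0,0,0,0,0,0,0,0,0,0,0,0,0,0,0,0,0,0,0,0,0,0,0,0,0,0,0,0,0,0,0,0,0,0,0,0,0,0,0,0,0,0,0,0,0,0,0,0,0,0,0,0,0,0,0,0], "hand": 1.5, "grip_force": 60}}

```text
time: 6.97
tool_pos: [594.9, -319.7, 111.7]
tcp_rot: [141.3, 89.9, -32.2]
ft_force: [0.8, -1.0, 2.6]
finger_gap: 24.4
```

```bash
python3 - <<'E'
from meas import *
print(sensors.sense()['tool_pos'],sensors.sense()['ft_force'])
s=snap('scene','scene4'); C=cloud(s)
im=cv2.imread('pics/scene4.png'); cv2.imwrite('pics/c4.png',cv2.resize(im[230:370,160:300],None,fx=4,fy=4,interpolation=cv2.INTER_CUBIC))
m=(s['z_map']>0)&(C[...,0]>555)&(C[...,0]<640)&(C[...,1]>-345)&(C[...,1]<-333)&(C[...,2]>120)&(C[...,2]<260)
q=C[m]; q=q[np.argsort(q[:,2])]; print(np.round(q[:12]))
E
```

```text
[ 594.90149899 -319.65541391  111.74091672] [ 0.77721241 -1.00464475  2.58091944]
[[ 606. -337.  148.]
 [ 602. -343.  152.]
 [ 605. -338.  153.]
 [ 607. -335.  153.]
 [ 603. -339.  154.]
 [ 604. -337.  155.]
 [ 607. -334.  156.]
 [ 603. -341.  156.]
 [ 608. -337.  157.]
 [ 603. -338.  159.]
 [ 607. -334.  159.]
 [ 600. -345.  160.]]
```

View pics/c4.png

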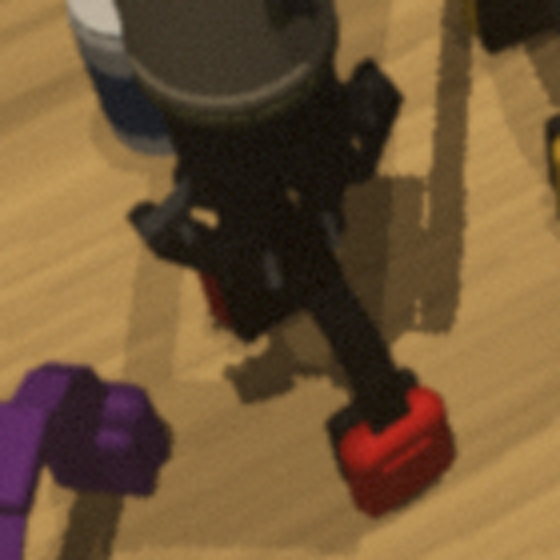

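The grip stopped at 24.4 mm on the crown with tips at about z 151. I'll lift 21 cm.

Request:
{"method": "drive_tool", "body": {"moves": [-0.5,0,0,0,0,0,-0.5,0,0,0,0,0,-1,0,0,0,0,0,-1.5,0,0,0,0,0,-1.5,0,0,0,0,0,-2,0,0,0,0,0,-2,0,0,0,0,0,-2,0,0,0,0,0,-2,0,0,0,0,0,-2,0,0,0,0,0,-2,0,0,0,0,0,-2,0,0,0,0,0,-1.5,0,0,0,0,0,-0.5,0,0,0,0,0,0,0,0,0,0,0,0,0,0,0,0,0,0,0,0,0,0,0]}}

```text
time: 8.43
tool_pos: [594.0, -319.1, 319.4]
tcp_rot: [-39.7, 89.8, 146.8]
ft_force: [-0.6, -0.8, -4.0]
finger_gap: 24.7
```

```bash
python3 - <<'E'
from plan import *
p,Rc,s=cur(); print(p,s['joint_pos'],s['ft_force'],s['finger_gap'])
M=Rc.as_matrix(); print('yaw',np.degrees(np.arctan2(M[1,1],M[0,1])))
snap('scene','scene5')
E
```

```text
[ 594.01530769 -319.08310794  319.38862687] [-3.25987820e+01  1.88517649e+01  5.92534922e+01  1.67281139e-03
  1.02056523e+02  5.08477646e+01] [-0.62833237 -0.75431159 -4.04883731] 24.71773188774072
yaw -83.4463118210125
```

View pics/scene5.png

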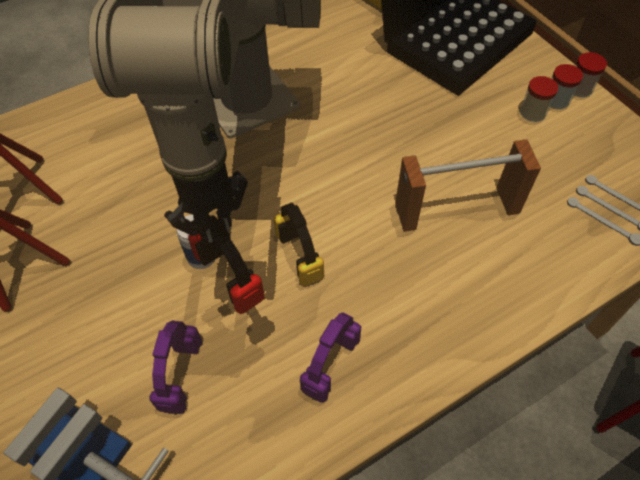

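Request:
{"method": "drive_tool", "body": {"moves": [0,-1,-0.11,0,0,0,0,-2,-0.22,0,0,0,0,-3.11,-0.344,0,0,0,0,-3.11,-0.344,0,0,0,0,-3.11,-0.344,0,0,0,0,-3.11,-0.344,0,0,0,0,-3.11,-0.344,0,0,0,0,-3.11,-0.344,0,0,0,0,-3.11,-0.344,0,0,0,0,-3.11,-0.344,0,0,0,0,-3.11,-0.344,0,0,0,0,-3.11,-0.344,0,0,0,0,-3.11,-0.344,0,0,0,0,-3.11,-0.344,0,0,0,0,-3.11,-0.344,0,0,0,0,-3.11,-0.344,0,0,0,0,-3.11,-0.344,0,0,0,0,-3.11,-0.344,0,0,0,0,-2.5,-0.28,0,0,0,0,-1.55,-0.17,0,0,0]}}

```text
time: 10.15
tool_pos: [590.7, 255.5, 320.3]
tcp_rot: [-23.3, 89.9, 163.4]
ft_force: [1.0, -0.5, -2.9]
finger_gap: 24.5
```

Request:
{"method": "drive_tool", "body": {"moves": [0,0,0,4,0,0,0,0,0,4,0,0,0,0,0,4,0,0,0,0,0,4,0,0,0,0,0,4,0,0,0,0,0,4,0,0,0,0,0,4,0,0,0,0,0,0,0,0,0,0,0,0,0,0,0,0,0,0,0,0]}}

```text
time: 10.98
tool_pos: [592.0, 252.0, 321.1]
tcp_rot: [48.9, 90.0, -152.5]
ft_force: [0.4, 0.5, -3.7]
finger_gap: 24.4
```

```bash
python3 - <<'E'
from plan import *
from meas import band,big,rect
p,Rc,s=cur(); print(p,s['joint_pos'],s['ft_force'],s['finger_gap'])
M=Rc.as_matrix(); print('yaw',np.degrees(np.arctan2(M[1,1],M[0,1])))
for n in('scene','top'):
    s=snap(n,n+'6'); C=cloud(s); I=s['image'].astype(int)
    red=(I[...,0]-I[...,1]>70)&(I[...,0]-I[...,2]>70)&(s['z_map']>0)&(C[...,2]>185)&(C[...,2]<310)&(np.hypot(C[...,0]-592,C[...,1]-253)<120)
    l,N=ndimage.label(red) if 0 else __import__('scipy.ndimage').ndimage.label(red)
    for i in range(1,N+1):
        if (l==i).sum()>25: P=C[l==i]; print(n,(l==i).sum(),rect(P),np.median(P,0),'z',np.percentile(P[:,2],[2,98]))
a=dict(np.load('scene6.npz'))['image'][:300,300:,::-1]; b=dict(np.load('top6.npz'))['image'][100:400,50:350,::-1]
cv2.imwrite('pics/c6.png',np.hstack([a,b]))
E
```

```text
[591.97113095 251.97065947 321.0638076 ] [ 1.84948814e+01  1.35673519e+01  6.53461186e+01 -4.09308871e-03
  1.01111760e+02  1.29820005e+02] [ 0.37647647  0.50088513 -3.65999216] 24.430910245247603
yaw -111.32590898678815
scene 209 (array([657.6, 225. ]), array([55.3, 20.2]), 66.1) [659.09015367 219.65308555 281.22544245] z [274.34054501 285.78770268]
scene 36 (array([666. , 221.7]), array([27.4,  4.7]), 67.4) [666.0853133  221.44857193 267.41711328] z [264.45384216 271.42869482]
top 173 (array([658.2, 224.3]), array([52.8, 21.8]), 54.3) [657.29242068 216.01008696 283.58925766] z [269.53126826 288.48298257]
top 95 (array([523.1, 277.6]), array([49.6, 16.5]), 88.2) [522.38304345 265.84147314 284.18361426] z [279.90438434 287.82184047]
```

View pics/c6.png

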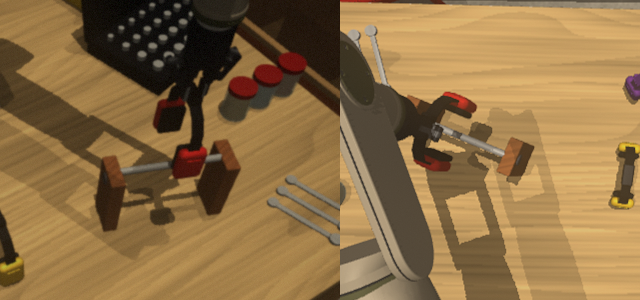

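The cup tops are at z≈284, so the origin is at about 356. The muffs are centred over the bar within 2 mm, with the cup axis square to it. I'll lower them.

Request:
{"method": "drive_tool", "body": {"moves": [0.5,0,0,0,0,0,1,0,0,0,0,0,1.5,0,0,0,0,0,1.5,0,0,0,0,0,1.5,0,0,0,0,0,1.5,0,0,0,0,0,1.5,0,0,0,0,0,1.5,0,0,0,0,0,1.5,0,0,0,0,0,1.5,0,0,0,0,0,1.5,0,0,0,0,0,1,0,0,0,0,0,0.5,0,0,0,0,0,0,0,0,0,0,0,0,0,0,0,0,0]}}

```text
time: 12.33
tool_pos: [592.1, 252.1, 156.4]
tcp_rot: [28.8, 90.0, -172.7]
ft_force: [-0.2, 0.3, -3.0]
finger_gap: 24.4
```

```bash
python3 - <<'E'
from plan import *
from meas import rect
from scipy import ndimage
p,Rc,s=cur(); print(p,s['ft_force'],s['finger_gap'])
for n in('scene','top'):
    s=snap(n,n+'7'); C=cloud(s); I=s['image'].astype(int)
    red=(I[...,0]-I[...,1]>70)&(I[...,0]-I[...,2]>70)&(s['z_map']>0)&(C[...,2]>20)&(C[...,2]<140)&(np.hypot(C[...,0]-592,C[...,1]-253)<120)
    l,N=ndimage.label(red)
    for i in range(1,N+1):
        if (l==i).sum()>25: P=C[l==i]; print(n,(l==i).sum(),rect(P),np.median(P,0),'z',np.percentile(P[:,2],[2,98]))
a=dict(np.load('scene7.npz'))['image'][100:260,380:560,::-1]; b=dict(np.load('top7.npz'))['image'][160:320,80:260,::-1]
cv2.imwrite('pics/c7.png',cv2.resize(np.hstack([a,b]),None,fx=2.2,fy=2.2))
E
```

```text
[592.12905093 252.12966214 156.38545364] [-0.19953081  0.33684715 -3.01118989] 24.432628324710684
scene 173 (array([655.6, 224.1]), array([52.8, 20.9]), 67.4) [658.85496382 220.19979469 117.19691442] z [110.25806629 122.05324278]
scene 30 (array([666. , 222.7]), array([28.6,  5.2]), 66.3) [665.60723991 221.29076488 102.1150549 ] z [ 97.74615398 108.94368721]
top 131 (array([659.1, 224.4]), array([52.7, 22.4]), 53.4) [658.57155331 217.3115272  119.20789017] z [104.57868135 125.17186281]
top 66 (array([522. , 273.8]), array([16.5, 41.6]), 1.1) [523.04990721 264.50854425 120.7755234 ] z [116.96327858 125.4422442 ]
```

View pics/c7.png

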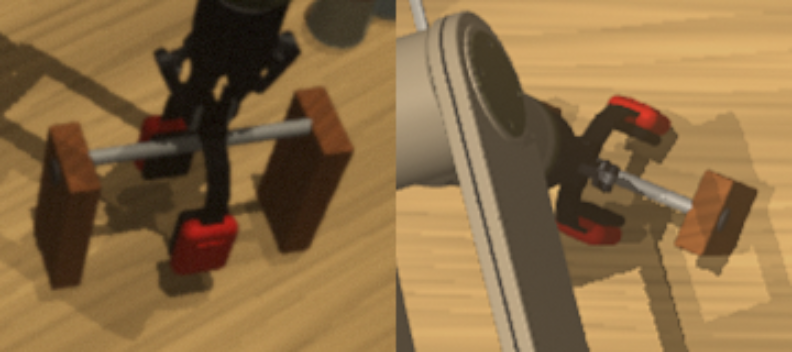

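One cup is on each side of the bar and the crown is about 21 mm above it. I'll lower to contact in small steps.

Request:
{"method": "drive_tool", "body": {"moves": [0.4,0,0,0,0,0,0.4,0,0,0,0,0,0.4,0,0,0,0,0,0.3,0,0,0,0,0,0.2,0,0,0,0,0,0,0,0,0,0,0,0,0,0,0,0,0]}}

```text
time: 13.02
tool_pos: [592.0, 252.1, 139.0]
tcp_rot: [37.6, 90.0, -163.9]
ft_force: [-0.2, 0.2, -1.9]
finger_gap: 24.6
```

Request:
{"method": "drive_tool", "body": {"moves": [0.1,0,0,0,0,0,0.1,0,0,0,0,0,0,0,0,0,0,0]}}

```text
time: 13.27
tool_pos: [592.1, 252.1, 137.2]
tcp_rot: [-1.0, 90.0, 157.5]
ft_force: [0.6, -0.4, -3.2]
finger_gap: 24.5
```

Request:
{"method": "drive_tool", "body": {"moves": [0.1,0,0,0,0,0,0,0,0,0,0,0]}}

```text
time: 13.43
tool_pos: [592.1, 252.1, 136.1]
tcp_rot: [40.3, 90.0, -161.1]
ft_force: [-0.2, 0.3, -2.4]
finger_gap: 24.4
```

Request:
{"method": "drive_tool", "body": {"moves": [0.1,0,0,0,0,0,0,0,0,0,0,0]}}

```text
time: 13.6
tool_pos: [592.3, 252.2, 135.6]
tcp_rot: [-142.1, 90.0, 16.4]
ft_force: [-0.7, -0.9, -0.7]
finger_gap: 24.3
```

Request:
{"method": "drive_tool", "body": {"moves": [0.05,0,0,0,0,0,0,0,0,0,0,0]}}

```text
time: 13.77
tool_pos: [592.3, 252.2, 135.6]
tcp_rot: [-142.2, 90.0, 16.3]
ft_force: [-2.4, -1.5, 3.6]
finger_gap: 24.3
```

Request:
{"method": "drive_tool", "body": {"moves": [0.1,0,0,0,0,0,0,0,0,0,0,0]}}

```text
time: 13.93
tool_pos: [592.4, 252.2, 135.5]
tcp_rot: [-142.9, 89.9, 15.7]
ft_force: [-6.1, -2.6, 9.2]
finger_gap: 24.7
```

Contact came at TCP 135.5, which puts the origin at about 170 as predicted. I'll ease off 1 mm and look before letting go.

Request:
{"method": "drive_tool", "body": {"moves": [-0.1,0,0,0,0,0,0,0,0,0,0,0]}}

```text
time: 14.1
tool_pos: [592.4, 252.2, 135.6]
tcp_rot: [-142.0, 90.0, 16.5]
ft_force: [-3.1, -1.1, 4.9]
finger_gap: 24.7
```

```bash
python3 - <<'E'
from plan import *
print(sensors.sense()['ft_force'])
a=snap('scene','scene8')['image'][100:260,380:560,::-1]; b=snap('top','top8')['image'][160:320,80:260,::-1]
cv2.imwrite('pics/c8.png',cv2.resize(np.hstack([a,b]),None,fx=2.2,fy=2.2))
E
```

```text
[-3.10219653 -1.06745863  4.89547886]
```

View pics/c8.png

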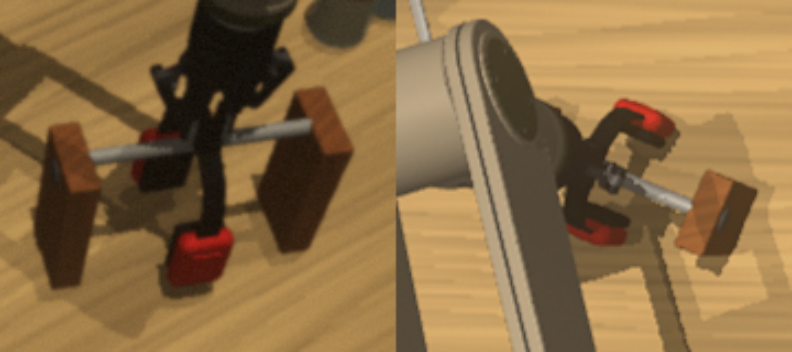

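Seated on the bar with a cup on each side. I'll release now.

Request:
{"method": "drive_tool", "body": {"moves": [0,0,0,0,0,0,0,0,0,0,0,0,0,0,0,0,0,0,0,0,0,0,0,0,0,0,0,0,0,0,0,0,0,0,0,0], "hand": 6, "grip_force": 20}}

```text
time: 14.7
tool_pos: [592.1, 252.1, 134.7]
tcp_rot: [20.4, 90.0, 178.9]
ft_force: [0.9, 0.8, 0.4]
finger_gap: 60.1
```

```bash
python3 - <<'E'
from plan import *
s=sensors.sense();print(s['ft_force'],s['finger_gap'])
a=snap('scene','scene9')['image'][100:260,380:560,::-1]; b=snap('top','top9')['image'][160:320,80:260,::-1]
cv2.imwrite('pics/c9.png',cv2.resize(np.hstack([a,b]),None,fx=2.2,fy=2.2))
E
```

```text
[0.91417476 0.76175946 0.4090245 ] 60.09349807466313
```

View pics/c9.png

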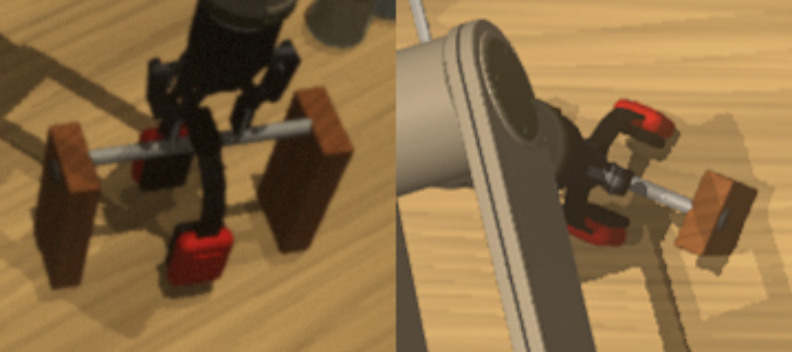

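The muffs hang free on the bar between the open fingers. I'll retract straight up.

Request:
{"method": "drive_tool", "body": {"moves": [-0.5,0,0,0,0,0,-0.5,0,0,0,0,0,-1,0,0,0,0,0,-1.5,0,0,0,0,0,-2,0,0,0,0,0,-2,0,0,0,0,0,-2,0,0,0,0,0,-2,0,0,0,0,0,-2,0,0,0,0,0,-2,0,0,0,0,0,-2,0,0,0,0,0,-1,0,0,0,0,0,0,0,0,0,0,0]}}

```text
time: 15.88
tool_pos: [593.4, 252.5, 324.3]
tcp_rot: [-140.3, 89.6, 18.3]
ft_force: [0.2, -0.4, 1.2]
finger_gap: 60.3
```

Request:
{"method": "drive_tool", "body": {"moves": [0,1,0,0,0,0,0,2,0,0,0,0,0,2,0,0,0,0,0,2,0,0,0,0,0,2,0,0,0,0,0,2,0,0,0,0,0,2,0,0,0,0,0,2,0,0,0,0,0,2,0,0,0,0,0,2,0,0,0,0,0,2,0,0,0,0,0,1,0,0,0,0,0,0,0,0,0,0]}}

```text
time: 16.97
tool_pos: [510.6, 45.5, 318.5]
tcp_rot: [37.8, 89.9, -163.8]
ft_force: [-0.3, -0.1, -0.7]
finger_gap: 60.1
```

```bash
python3 - <<'E'
from meas import *
for n,bx in(('scene',(390,545,110,250)),('top',(95,250,180,290))):
    s=snap(n,n+'10'); C=cloud(s); I=s['image'].astype(int)
    near=np.hypot(C[...,0]-591.6,C[...,1]-252.7)
    m=(s['z_map']>0)&(C[...,2]>180)&(C[...,2]<196)&(near<50)
    if m.sum()>20: m=big(m); print(n,'crown',m.sum(),rect(C[m]),np.median(C[m],0))
    red=(I[...,0]-I[...,1]>70)&(I[...,0]-I[...,2]>70)&(s['z_map']>0)&(C[...,2]>15)&(C[...,2]<140)&(near<125)
    l,N=ndimage.label(red)
    for i in range(1,N+1):
        if (l==i).sum()>25: print('  cup',(l==i).sum(),rect(C[l==i]),np.percentile(C[l==i][:,2],[2,50,98]))
print(sensors.sense()['time'],sensors.sense()['tool_pos'])
a=dict(np.load('scene10.npz'))['image']; cv2.imwrite('pics/c10.png',np.hstack([a[60:330,140:560,::-1]]))
b=dict(np.load('top10.npz'))['image']; cv2.imwrite('pics/c10b.png',b[:,:,::-1])
E
```

```text
scene crown 246 (array([593. , 250.3]), array([26.5, 52.3]), 67.8) [593.05650176 249.53015759 186.26360302]
  cup 41 (array([522.3, 261.6]), array([17.2, 16.9]), 9.6) [ 91.31987416  97.74320997 103.31524446]
  cup 172 (array([656.1, 225.5]), array([53.1, 21.5]), 65.1) [ 87.67324593  95.59678139 101.16763083]
  cup 28 (array([665.5, 222.4]), array([26.5,  5.1]), 68.4) [76.96054866 81.45686986 86.07317338]
top crown 27 (array([614.3, 247.4]), array([ 7. , 21.8]), 0.3) [613.06767149 249.7574057  187.62561442]
  cup 127 (array([658.6, 225. ]), array([54.6, 20.9]), 55.4) [ 82.6350853   96.96237086 102.43128527]
17.0667 [511.4040538   47.40217789 318.97660149]
```

View pics/c10.png

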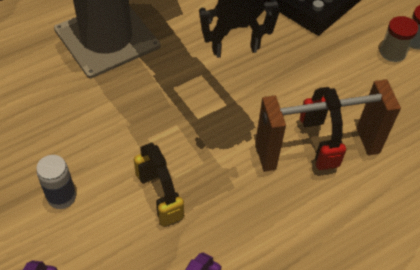

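View pics/c10b.png

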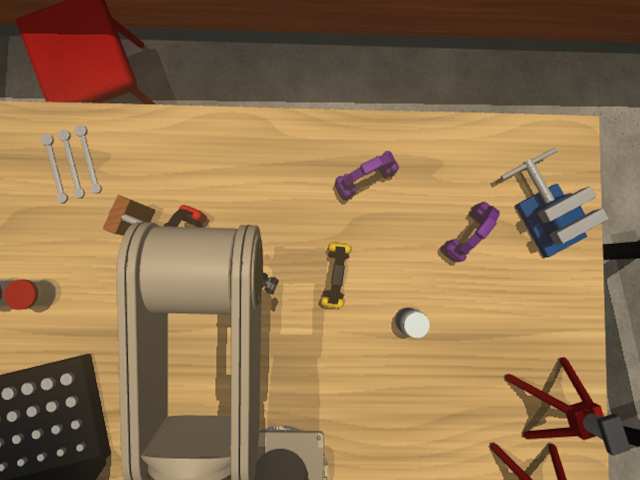

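The scene view shows the red muffs hanging on the bar, crown at about crop (330,95), within 2–3 mm of mid-bar. Yellow and the can look unmoved. I'll check for stillness, then hand in.

Request:
{"method": "drive_tool", "body": {"moves": [0,0,0,0,0,0,0,0,0,0,0,0,0,0,0,0,0,0,0,0,0,0,0,0,0,0,0,0,0,0,0,0,0,0,0,0,0,0,0,0,0,0,0,0,0,0,0,0]}}

```text
time: 17.73
tool_pos: [511.7, 47.4, 319.8]
tcp_rot: [110.0, 90.0, -91.4]
ft_force: [-0.4, -1.3, 0.8]
finger_gap: 59.7
```

```bash
python3 - <<'E'
from meas import *
s=snap('scene','scene11'); o=dict(np.load('scene10.npz')); z=dict(np.load('scene0.npz'))
d=np.abs(s['image'].astype(int)-o['image']).max(2)
print('diff rail',np.percentile(d[110:250,390:545],[50,99,100]))
C=cloud(s); near=np.hypot(C[...,0]-591.6,C[...,1]-252.7)
m=(s['z_map']>0)&(C[...,2]>180)&(C[...,2]<196)&(near<50); m=big(m); print('crown',rect(C[m]),np.median(C[m],0))
C,m=band(s,(268,332,195,290),157,172); m=big(m); print('yel',rect(C[m]))
C,m=band(s,(170,220,205,275),115,135); m=big(m); print('can',rect(C[m]),np.median(C[m],0))
print(r.hand_in())
E
```

```text
diff rail [ 3.  9. 82.]
crown (array([592.9, 251.4]), array([27.7, 53.9]), 67.0) [593.42334569 249.00575182 185.89620182]
yel (array([ 509.1, -132.7]), array([26.1, 49.9]), 82.8)
can (array([ 394.8, -321.4]), array([61.2, 61.2]), 3.7) [ 397.57475282 -321.90530619  123.51564032]
the job is handed in; nothing more can be done
None
```

The red ear defenders hang on the middle of the steel bar, headband on the bar and one cup on each side. I let go, moved the arm clear and handed the job in at about 18 s; no verdict was reported.

**Last checks (from the camera images):**
- **Position:** the crown is within about 3 mm of mid-bar, and its top is at z≈186–188, as expected when it sits on the bar.
- **Squareness:** the crown lies within about 2° of the bar's direction (67–68° against 68.7°).
- **Stillness:** pictures about 0.8 s apart showed no change beyond image noise, apart from at most 1% of pixels around the rail. I didn't trace those, but the crown's measured position agreed to about 1 mm.
- **Bystanders:** the yellow ear defenders and the paint can measured where they started, within about 2 mm. I never moved the purple look-alikes; they looked unmoved in the last top view, but I didn't measure them again.

**What disagreed:**
- **Tool height:** the first close missed and gripped nothing. The images put the fingertips about 39 mm higher than the reported TCP. I corrected for that, and the next grasp held; contact with the bar came at the corrected height.
- **Grip opening:** it read 24.4 mm on the crown, which is listed as 26 mm wide. The grip held throughout.

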